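# Put the hole saws back on their rail in order of size

## Task

The smallest and the largest hole saw already stand on the two end pegs of the storage rail. Put the four loose hole saws on the four bare pegs between them, one on each, toothed rim down and standing flat on the rail, so that the row runs in order of size from the smallest saw to the largest. Leave the two end saws standing where they are, and let go of everything.

Things in the scene. Friction and masses are not known exactly. Their poses are not given: they have to be found in the camera images.
- saw_30: Hole saw 30 mm across: dark grey steel cup standing mouth down on its bright toothed rim, 42 mm tall like all the saws, hollow 25 mm wide and 36 mm deep below, flat closed top with a bright ring round a dark hole. Starts loose on the counter. Origin at the centre of its rim (underside), z up its axis, yaw means nothing. About 60 g.
- saw_38: Hole saw 38 mm across: dark grey steel cup standing mouth down on its bright toothed rim, 42 mm tall like all the saws, hollow 33 mm wide and 36 mm deep below, flat closed top with a bright ring round a dark hole. Starts loose on the counter. Origin at the centre of its rim (underside), z up its axis, yaw means nothing. About 80 g.
- saw_46: Hole saw 46 mm across: dark grey steel cup standing mouth down on its bright toothed rim, 42 mm tall like all the saws, hollow 41 mm wide and 36 mm deep below, flat closed top with a bright ring round a dark hole. Starts loose on the counter. Origin at the centre of its rim (underside), z up its axis, yaw means nothing. About 100 g.
- saw_54: Hole saw 54 mm across: dark grey steel cup standing mouth down on its bright toothed rim, 42 mm tall like all the saws, hollow 49 mm wide and 36 mm deep below, flat closed top with a bright ring round a dark hole. Starts loose on the counter. Origin at the centre of its rim (underside), z up its axis, yaw means nothing. About 130 g.
- saw_22: Hole saw 22 mm across: dark grey steel cup standing mouth down on its bright toothed rim, 42 mm tall like all the saws, hollow 17 mm wide and 36 mm deep below, flat closed top with a bright ring round a dark hole. The smallest. Already on the end peg of the rail at one end, either one; stays there. Origin at the centre of its rim (underside), z up its axis, yaw means nothing. About 40 g.
- saw_64: Hole saw 64 mm across: dark grey steel cup standing mouth down on its bright toothed rim, 42 mm tall like all the saws, hollow 59 mm wide and 36 mm deep below, flat closed top with a bright ring round a dark hole. The largest. Already on the end peg of the rail at one end, either one; stays there. Origin at the centre of its rim (underside), z up its axis, yaw means nothing. About 160 g.
- peg_1: The first of four bare upright steel pins along the rail (a fixed aluminium bar, 66 x 434 mm, 18 mm tall); numbered in their order along it. 9 mm thick, domed tip 28 mm above the rail's flat top; pins 64 to 76 mm apart. Origin on the pin's axis level with the rail's top (z = 18 mm), where a seated saw's origin lies too; z up, y along the rail from peg_1 to peg_4, x across. Fixed.
- peg_2: The second of four bare upright steel pins along the rail (a fixed aluminium bar, 66 x 434 mm, 18 mm tall); numbered in their order along it. 9 mm thick, domed tip 28 mm above the rail's flat top; pins 64 to 76 mm apart. Origin on the pin's axis level with the rail's top (z = 18 mm), where a seated saw's origin lies too; z up, y along the rail from peg_1 to peg_4, x across. Fixed.
- peg_3: The third of four bare upright steel pins along the rail (a fixed aluminium bar, 66 x 434 mm, 18 mm tall); numbered in their order along it. 9 mm thick, domed tip 28 mm above the rail's flat top; pins 64 to 76 mm apart. Origin on the pin's axis level with the rail's top (z = 18 mm), where a seated saw's origin lies too; z up, y along the rail from peg_1 to peg_4, x across. Fixed.
- peg_4: The fourth of four bare upright steel pins along the rail (a fixed aluminium bar, 66 x 434 mm, 18 mm tall); numbered in their order along it. 9 mm thick, domed tip 28 mm above the rail's flat top; pins 64 to 76 mm apart. Origin on the pin's axis level with the rail's top (z = 18 mm), where a seated saw's origin lies too; z up, y along the rail from peg_1 to peg_4, x across. Fixed.
There are look-alikes about, which are no part of the job. Leave any orange look-alike of the saw_46 alone.

How it is judged (in metres and radians):
At the end, for the whole second after the job is handed in: Each loose saw is over its own pin (pin inside the cup), rim within 5 mm of the rail top, tilt under 0.1 rad, ordered 30, 38, 46, 54 mm from the end of the 22 mm saw; the 22 and 64 mm saws upright and within 25 mm of their start; all saws released and at rest (under 20 mm/s) (((horizontal distance between saw_22 and peg_1 below 0.13 m and horizontal distance between saw_64 and peg_4 below 0.13 m and horizontal distance between saw_30 and peg_1 below 0.0105 m and z of saw_30 in the frame of peg_1 between -0.005 and 0.005 m and angle between each of saw_30, saw_38, saw_46, saw_54's own z axis and vertical below 0.1 rad and horizontal distance between saw_38 and peg_2 below 0.0145 m and z of saw_38 in the frame of peg_2 between -0.005 and 0.005 m and horizontal distance between saw_46 and peg_3 below 0.0185 m and z of saw_46 in the frame of peg_3 between -0.005 and 0.005 m and horizontal distance between saw_54 and peg_4 below 0.0225 m and z of saw_54 in the frame of peg_4 between -0.005 and 0.005 m) or (horizontal distance between saw_64 and peg_1 below 0.13 m and horizontal distance between saw_22 and peg_4 below 0.13 m and horizontal distance between saw_54 and peg_1 below 0.0225 m and z of saw_54 in the frame of peg_1 between -0.005 and 0.005 m and angle between each of saw_54, saw_46, saw_38, saw_30's own z axis and vertical below 0.1 rad and horizontal distance between saw_46 and peg_2 below 0.0185 m and z of saw_46 in the frame of peg_2 between -0.005 and 0.005 m and horizontal distance between saw_38 and peg_3 below 0.0145 m and z of saw_38 in the frame of peg_3 between -0.005 and 0.005 m and horizontal distance between saw_30 and peg_4 below 0.0105 m and z of saw_30 in the frame of peg_4 between -0.005 and 0.005 m)) and distance of each of saw_22, saw_64 from where it was at the start of the episode below 0.025 m and angle between each of saw_22, saw_64's own z axis and vertical below 0.1 rad and linear speed of each of saw_22, saw_30, saw_38, saw_46, saw_54, saw_64 below 0.02 m/s); the robot touches nothing.
It also fails if it takes over 96 s, if anything falls off the work surface, if the arm or the gripper's body presses on something with over 40 N, if the wrist force passes 120 N, or if a joint passes its speed limit or range.

## Robot

A 7-joint arm with a two-finger parallel gripper is mounted at the origin on the work surface; the furniture and walls round the work are solid. World frame = base frame: x ahead of the robot, y to its left, z up, the work surface at z = 0. Lengths are in m, angles in degrees, forces in N, time in s.
With the tool pointing down it reaches from about 0.425 to 0.875 m from the base axis. Payload 4.7 kg.
Tool frame: the origin (TCP) lies midway between the tips of the shut fingers; the grasp point (between the pads) lies 19 mm behind it (env.grip_point_offset is the distance from the TCP to the grasp point, in m); z points along the fingers, y is the line along which they close (so a half turn about z gives the same grasp; the last joint's range is limited). The gripper opens to 87 mm and grips with 3 to 60 N. Pads are 19 mm wide; open, the fingers measure 117 mm over their backs; the gripper's body (75 mm by 190 mm) begins 51 mm behind the grasp point.
Start: joints at [0.808, 18.392, -4.016, 83.108, 1.295, 78.541, -3.26], TCP at [0.65, -0, 0.223] pointing down, gripper open.
Joint ranges: [-163.93, 163.93], [-17.29, 119.83], [-79.2, 71.16], [3.27, 140.29], [-89.18, 269.18], [5.43, 117.66], [-154.24, 154.24]. Speed limits (degrees/s): [147.25, 147.25, 180, 180, 180, 180, 180].

## Interface

Orientations are given as [roll, pitch, yaw] about the fixed x, y, z axes, in that order (R = Rz(yaw) Ry(pitch) Rx(roll)).
In Python, from cell import env gives the robot as it stands.
- The arm moves only by the shell command python3 -m jog 'ROWS' [FORCE]. ROWS is JSON, a list of rows, each a list of 7 numbers: the shift along the tool's x, y, z in m, then the turn, a rotation vector about the tool's x, y, z in rad, then the finger opening in m, from 0 to 0.087. A call has 1 to 12 rows; each row shifts and turns the commanded pose from where the row before left it, along the tool's axes as they then stand; what a row does not reach is not made up. A row lasts 1/12 s, in which the tool goes at most 41.7 mm and 7.16 degrees, less where a joint would pass 70% of its speed; a pose out of reach is approached as far as the arm can. A call is refused whole if a number of a shift passes 0.0417 or a number of a turn 0.125, either way. A call with a gripper value outside its range is refused whole. The fingers move at their own pace and stop on an object; FORCE is the grip in N (left out, the last holds). Time passes only in rows, so rows that do not move let the fingers close. It gives the time, the measured TCP pose, the force, the opening and the grip force at its end, in the units of the state.
- env.get_obs(): the state, without advancing time (a new reading comes with each control period).
- env.read_camera(name): name is "scene" or "side" or "wrist"; returns the picture (420x560x3 uint8, blue, green, red); there is no depth.
- env.get_calibration(name): a dict with "fov_y" (degrees; the focal length in pixels is half the picture's height over the tangent of half this angle, whatever the lens; pixels are square), "cx", "cy" (the principal point, pixels), "pose" (4x4, takes a point from camera to world coordinates). Camera axes: x right, y up, looking along -z (the intrinsics and any distortion apply to the point x, -y, -z); pixel columns grow to the right and rows downward; lengths in m; the calibration is good to about 2 mm. A picture is of the moment at which its call begins: read the wrist's pose just before it. get_calibration takes no time and is no camera call; for the wrist camera it gives the pose at the moment of the call.
- env.sign_off(): hands the job in; it is judged then, once.
The state is a dict: "time_s": time; "qpos": joint angles; "joint_velocities": joint speeds; "effort": joint torques, N m; "tool_pos": TCP position; "tool_rot": TCP orientation; "force": force on the tool from outside, world axes, zero at the start; "wrist_torque": the same for the moment, N m; "grip_width": finger opening in m; "grasp_force": force on a finger pad.
Only numpy, scipy, OpenCV 4.12 (cv2) and the standard library are available. Lean on these libraries where they do the work, as an engineer would, in place of code of your own. Each camera call takes 0.05 s, during which the arm holds its last target. There are 200 camera calls.

## Working session

There is one attempt and no reset: what is moved stays moved. The work goes in short steps, Python scripts to look and compute and a shell command to move; the robot and the scene stay as the last step left them, time stands still between calls to the robot, and variables do not carry over. Pictures are saved under pics/ and viewed, at most 14 in all, crops included, and the job is handed in when it is done.

```bash
mkdir -p pics; ls
python3 - <<'E'
from cell import env
import cv2,numpy as np
np.set_printoptions(precision=4,suppress=True)
o=env.get_obs();print(o['time_s'],o['tool_pos'],o['tool_rot'],o['grip_width'],env.grip_point_offset)
for n in("scene","side","wrist"):
    c=env.get_calibration(n);print(n,c)
    cv2.imwrite(f"pics/{n}0.png",env.read_camera(n))
E
```

```text
pics
0.0 [ 0.6494 -0.0001  0.2215] [-179.8889    0.0068   89.9992] 0.0868054894796519 0.0187
scene {'fov_y': 46.81926615004701, 'cx': 284.44496138140937, 'cy': 210.26419943981776, 'pose': array([[-0.6825,  0.4839, -0.5477, -0.2144],
       [-0.7307, -0.4695,  0.4956,  0.6296],
       [-0.0173,  0.7385,  0.674 ,  0.8507],
       [ 0.    ,  0.    ,  0.    ,  1.    ]])}
side {'fov_y': 42.0024747538292, 'cx': 276.0658615830499, 'cy': 215.42563321081442, 'pose': array([[ 0.4254, -0.6225,  0.6569,  1.3902],
       [ 0.905 ,  0.2924, -0.3089, -0.431 ],
       [ 0.0002,  0.7259,  0.6878,  1.0512],
       [ 0.    ,  0.    ,  0.    ,  1.    ]])}
wrist {'fov_y': 63.54025306068839, 'cx': 281.615756521185, 'cy': 210.48118924575093, 'pose': array([[ 1.    ,  0.0005,  0.0015,  0.6507],
       [-0.0009,  0.9702,  0.2422,  0.0666],
       [-0.0014, -0.2422,  0.9702,  0.383 ],
       [ 0.    ,  0.    ,  0.    ,  1.    ]])}
```

View pics/scene0.png

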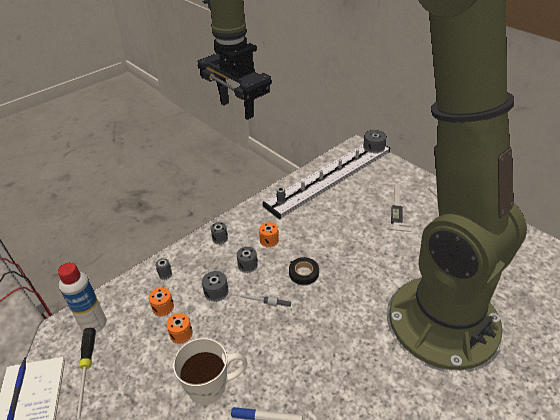

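View pics/side0.png

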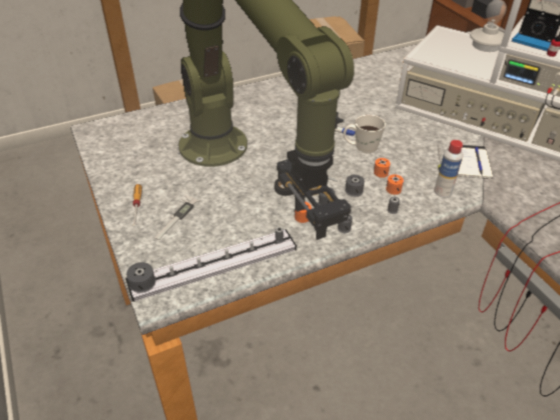

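View pics/wrist0.png

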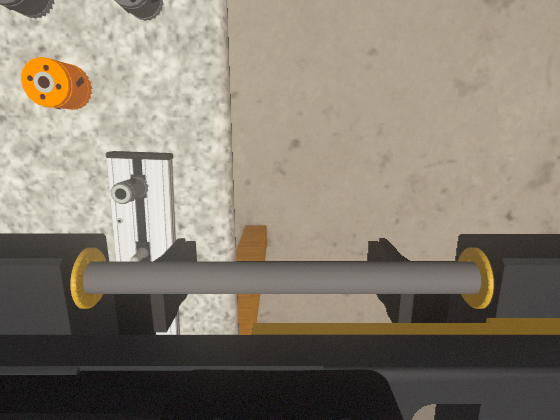

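```bash
cat > h.py <<'E'
from cell import env
import cv2,numpy as np
np.set_printoptions(precision=4,suppress=True)
def ray(c,uv):
    f=210/np.tan(np.radians(c['fov_y'])/2)
    d=np.array([(uv[0]-c['cx'])/f,-(uv[1]-c['cy'])/f,-1.])
    P=c['pose'];d=P[:3,:3]@d
    return P[:3,3],d/np.linalg.norm(d)
def plane(c,uv,z):
    o,d=ray(c,uv);return o+d*(z-o[2])/d[2]
def tri(obs):
    A=0;b=0
    for c,uv in obs:
        o,d=ray(c,uv);M=np.eye(3)-np.outer(d,d);A=A+M;b=b+M@o
    return np.linalg.solve(A,b)
def proj(c,p):
    f=210/np.tan(np.radians(c['fov_y'])/2)
    q=c['pose'][:3,:3].T@(np.array(p)-c['pose'][:3,3])
    return np.array([c['cx']+f*q[0]/-q[2],c['cy']-f*q[1]/-q[2]])
E
python3 - <<'E'
from h import *
c=env.get_calibration('scene')
for n,uv in dict(A=(219,228),B=(164,263),C=(246,252),D=(215,278),o1=(269,228),o2=(161,294),o3=(179,319),s64=(375,133)).items(): print(n,plane(c,uv,.042))
for n,uv in dict(s22=(281,190),s64=(375,133)).items(): print(n,plane(c,uv,.06))
for uv in [(303,184),(322,173),(340,163),(358,153)]: print('peg',plane(c,uv,.046))
im=cv2.imread('pics/scene0.png')[120:360,130:400]
cv2.imwrite('pics/c1.png',cv2.resize(im,None,fx=2.5,fy=2.5,interpolation=cv2.INTER_CUBIC))
E
```

```text
A [0.5057 0.1899 0.042 ]
B [0.5022 0.3458 0.042 ]
C [0.401  0.1931 0.042 ]
D [0.3889 0.2898 0.042 ]
o1 [0.4226 0.1041 0.042 ]
o2 [0.4328 0.3976 0.042 ]
o3 [0.3542 0.4055 0.042 ]
s64 [ 0.5044 -0.3918  0.042 ]
s22 [0.4899 0.0024 0.06  ]
s64 [ 0.4884 -0.3691  0.06  ]
peg [ 0.4802 -0.0665  0.046 ]
peg [ 0.4777 -0.1356  0.046 ]
peg [ 0.474  -0.2031  0.046 ]
peg [ 0.47   -0.2739  0.046 ]
```

View pics/c1.png

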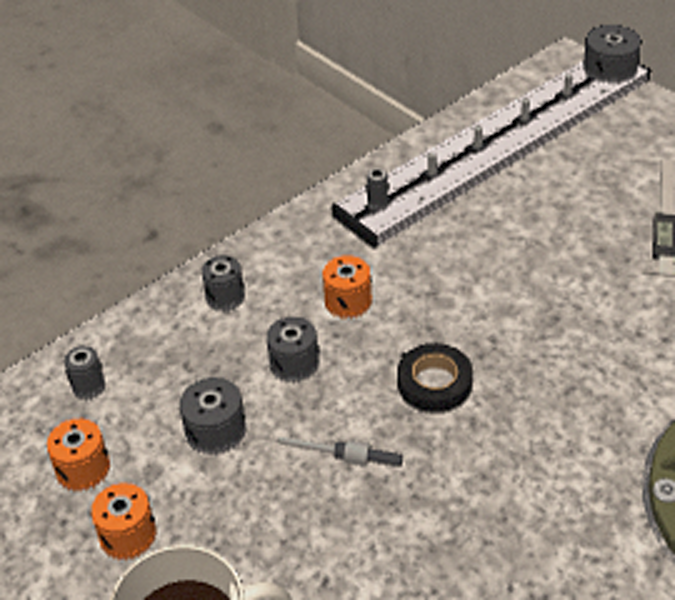

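The dark grey candidates in scene0, by diameter, are B (164,263) = 30, A (219,228) = 38, C (246,252) = 46 and D (215,278) = 54. The look-alikes at (269,234), (161,300) and (179,327) are orange, so I leave those alone. The 22 stands at the near end of the rail (281,190) and the 64 at the far end (375,133). The enlarged crop confirms this. Next I move the wrist camera over the saws.

```bash
python3 -m jog '[[0.014,-0.019,-0.004,0,0,0,0.087],[0.014,-0.019,-0.004,0,0,0,0.087],[0.014,-0.019,-0.004,0,0,0,0.087],[0.014,-0.019,-0.004,0,0,0,0.087],[0.014,-0.019,-0.004,0,0,0,0.087],[0.014,-0.019,-0.004,0,0,0,0.087],[0.014,-0.019,-0.004,0,0,0,0.087],[0.014,-0.019,-0.004,0,0,0,0.087],[0.014,-0.019,-0.004,0,0,0,0.087],[0.014,-0.019,-0.004,0,0,0,0.087],[0,0,0,0,0,0,0.087],[0,0,0,0,0,0,0.087]]'
python3 - <<'E'
from h import *
import pickle
c=env.get_calibration('wrist');im=env.read_camera('wrist');cv2.imwrite('pics/w1.png',im)
pickle.dump(c,open('w1.pkl','wb'))
for n,p in dict(A=(.506,.19),B=(.502,.346),C=(.401,.193),D=(.389,.29)).items():print(n,proj(c,[*p,.042]))
E
```

```text
time_s: 1.15
tool_pos: [0.4595, 0.1408, 0.263]
tool_rot: [179.9, 0.0, 90.1]
force: [0.2, -0.4, 0.1]
grip_width: 0.0869
grasp_force: 0.0
A [322.6128 142.1429]
B [323.4294 -17.5755]
C [227.6182 139.231 ]
D [212.5453  43.4875]
```

View pics/w1.png

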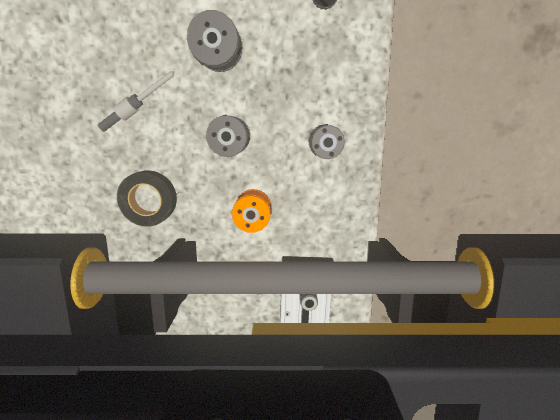

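w1 shows 54 at (212,37), 46 at (226,136), 38 at (327,142), and the orange one at (250,214), matching the scene estimates. I move +y for a second view.

```bash
python3 -m jog '[[0.014,0,0,0,0,0,0.087],[0.014,0,0,0,0,0,0.087],[0.014,0,0,0,0,0,0.087],[0.014,0,0,0,0,0,0.087],[0.014,0,0,0,0,0,0.087],[0.014,0,0,0,0,0,0.087],[0.014,0,0,0,0,0,0.087],[0,0,0,0,0,0,0.087],[0,0,0,0,0,0,0.087]]'
cat > meas.py <<'E'
from h import *
def ringc(im,uv,r=22):
    """centre of the bright ring nearest uv on a dark disc"""
    u,v=int(uv[0]),int(uv[1]);u0,v0=max(u-r,0),max(v-r,0)
    g=cv2.cvtColor(im,cv2.COLOR_BGR2GRAY)[v0:v+r,u0:u+r]
    best=None
    for t in (130,145,160,175):
        n,l,s,cn=cv2.connectedComponentsWithStats((g>t).astype(np.uint8))
        for i in range(1,n):
            x,y,w,h,a=s[i]
            if 6<=w<=22 and 6<=h<=22 and .7<w/h<1.4 and x>0 and y>0 and x+w<g.shape[1] and y+h<g.shape[0]:
                p=np.array([u0+x+(w-1)/2,v0+y+(h-1)/2]);d=np.linalg.norm(p-uv)
                if best is None or d<best[0]-1.5: best=(d,p,t,w,h)
    return best
E
python3 - <<'E'
from meas import *
import pickle
c2=env.get_calibration('wrist');i2=env.read_camera('wrist');cv2.imwrite('pics/w2.png',i2)
pickle.dump(c2,open('w2.pkl','wb'))
c1=pickle.load(open('w1.pkl','rb'));i1=cv2.imread('pics/w1.png')
for n,p in dict(A=(.506,.19),B=(.502,.346),C=(.401,.193),D=(.389,.29)).items():
    ob=[]
    for c,i in((c1,i1),(c2,i2)):
        uv=proj(c,[*p,.042])
        if uv[1]<8: continue
        b=ringc(i,uv);print(n,uv,b)
        if b: ob.append((c,b[1])); print('   z.042',plane(c,b[1],.042))
    if len(ob)==2: print('  tri',tri(ob))
E
```

```text
time_s: 1.95
tool_pos: [0.4605, 0.2373, 0.2619]
tool_rot: [-179.9, 0.0, 90.0]
force: [0.3, -0.2, -0.2]
grip_width: 0.0872
grasp_force: 0.0
A [322.6128 142.1429] (np.float64(4.929283785571534), array([327.5, 141.5]), 160, np.int32(18), np.int32(18))
   z.042 [0.5114 0.1907 0.042 ]
A [319.8447 225.8665] (np.float64(4.669677519565193), array([324.5, 225.5]), 145, np.int32(16), np.int32(16))
   z.042 [0.5114 0.1904 0.042 ]
  tri [0.5113 0.1908 0.043 ]
B [319.9478  84.7881] (np.float64(6.8877490981664025), array([326. ,  81.5]), 145, np.int32(19), np.int32(20))
   z.042 [0.5083 0.3493 0.042 ]
C [227.6182 139.231 ] (np.float64(3.863470704697442), array([225.5, 136. ]), 145, np.int32(18), np.int32(19))
   z.042 [0.3988 0.1965 0.042 ]
C [230.1837 223.4793] (np.float64(3.4221575163311546), array([228.5, 220.5]), 130, np.int32(18), np.int32(16))
   z.042 [0.3992 0.1966 0.042 ]
  tri [0.3989 0.1965 0.0415]
D [212.5453  43.4875] (np.float64(6.571213341658783), array([211.5,  37. ]), 145, np.int32(20), np.int32(21))
   z.042 [0.3882 0.2961 0.042 ]
D [215.9471 138.8351] (np.float64(5.418470160516068), array([215. , 133.5]), 145, np.int32(17), np.int32(18))
   z.042 [0.3882 0.2957 0.042 ]
  tri [0.3885 0.2958 0.0436]
```

All four saws are measured, and their tops triangulate at 42–44 mm. I go to B (the 30) at (0.508, 0.349) first.

```bash
python3 -m jog '[[0.0187,0.0079,0.02,0,0,0,0.06],[0.0187,0.0079,0.02,0,0,0,0.06],[0.0187,0.0079,0.02,0,0,0,0.06],[0.0187,0.0079,0.02,0,0,0,0.06],[0.0187,0.0079,0.02,0,0,0,0.06],[0.0187,0.0079,0.02,0,0,0,0.06],[0,0,0.02,0,0,0,0.06],[0,0,0.02,0,0,0,0.06],[0,0,0.02,0,0,0,0.06],[0,0,0,0,0,0,0.06],[0,0,0,0,0,0,0.06]]'
python3 - <<'E'
from meas import *
c=env.get_calibration('wrist');im=env.read_camera('wrist');cv2.imwrite('pics/w3.png',im)
print(proj(c,[.508,.349,.042]));o=env.get_obs();print(o['tool_pos'])
E
```

```text
time_s: 2.92
tool_pos: [0.5075, 0.348, 0.0815]
tool_rot: [-179.9, 0.1, 89.9]
force: [0.9, -0.0, 0.4]
grip_width: 0.0595
grasp_force: 0.0
[281.0579 234.6202]
[0.5083 0.3491 0.083 ]
```

```bash
python3 -m jog '[[0,0,0.0175,0,0,0,0.06],[0,0,0.0175,0,0,0,0.06],[0,0,0.0175,0,0,0,0.06],[0,0,0.0175,0,0,0,0.06],[0,0,0,0,0,0,0.06],[0,0,0,0,0,0,0.02],[0,0,0,0,0,0,0.02],[0,0,0,0,0,0,0.02],[0,0,0,0,0,0,0.02],[0,0,0,0,0,0,0.02]]' 25
```

```text
time_s: 3.8
tool_pos: [0.5081, 0.3506, 0.0138]
tool_rot: [179.9, -0.1, 90.0]
force: [-0.5, 0.1, -0.4]
grip_width: 0.0345
grasp_force: 0.0
```

```bash
python3 -m jog '[[0,0,0,0,0,0,0.02],[0,0,0,0,0,0,0.02],[0,0,0,0,0,0,0.02],[0,0,0,0,0,0,0.02]]'
```

```text
time_s: 4.13
tool_pos: [0.5079, 0.3505, 0.0135]
tool_rot: [179.9, -0.0, 90.0]
force: [-0.8, -0.8, 6.2]
grip_width: 0.0306
grasp_force: 25.0
```

```bash
python3 -m jog '[[0,0,-0.025,0,0,0,0.02],[0,0,-0.04,0,0,0,0.02],[0,0,-0.035,0,0,0,0.02],[-0.01,0,-0.03,0,0,0,0.02],[-0.02,0,-0.03,0,0,0,0.02],[-0.03,0,-0.03,0,0,0,0.02],[-0.035,0,-0.03,0,0,0,0.02],[-0.035,0,-0.03,0,0,0,0.02],[-0.035,0,0,0,0,0,0.02],[-0.035,0,0,0,0,0,0.02],[-0.035,0,0,0,0,0,0.02],[-0.035,0,0,0,0,0,0.02]]'
python3 -m jog '[[-0.035,0,0,0,0,0,0.02],[-0.035,0,0,0,0,0,0.02],[-0.035,0,0,0,0,0,0.02],[-0.035,0,0,0,0,0,0.02],[-0.035,0,0,0,0,0,0.02],[-0.035,0,0,0,0,0,0.02],[-0.035,0,0,0,0,0,0.02],[-0.035,0,0,0,0,0,0.02],[-0.03,0,0,0,0,0,0.02],[-0.01,0,0,0,0,0,0.02],[0,0,0,0,0,0,0.02],[0,0,0,0,0,0,0.02]]'
python3 - <<'E'
from meas import *
import pickle
c=env.get_calibration('wrist');im=env.read_camera('wrist');cv2.imwrite('pics/w4.png',im)
pickle.dump(c,open('w4.pkl','wb'))
E
```

```text
time_s: 5.13
tool_pos: [0.5069, 0.0857, 0.2561]
tool_rot: [180.0, 0.0, 90.0]
force: [1.2, -0.1, -0.7]
grip_width: 0.0302
grasp_force: 25.0
time_s: 6.13
tool_pos: [0.5073, -0.2317, 0.2556]
tool_rot: [-180.0, -0.1, 90.0]
force: [-0.1, 2.2, -0.1]
grip_width: 0.0304
grasp_force: 25.0
```

View pics/w4.png

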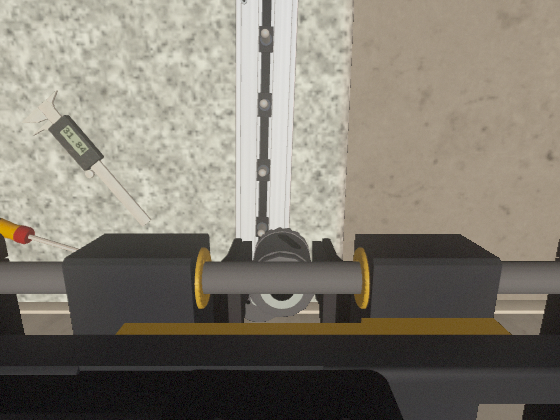

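w4 shows the four bare pegs at about (265,35), (264,101), (263,170) and (262,228), on the dark groove. I shift for a second view.

```bash
python3 -m jog '[[-0.01,0.02,0,0,0,0,0.02],[-0.01,0.02,0,0,0,0,0.02],[-0.01,0.02,0,0,0,0,0.02],[0,0.01,0,0,0,0,0.02],[0,0,0,0,0,0,0.02],[0,0,0,0,0,0,0.02]]'
python3 - <<'E'
from meas import *
import pickle
c=env.get_calibration('wrist');im=env.read_camera('wrist');cv2.imwrite('pics/w5.png',im)
pickle.dump(c,open('w5.pkl','wb'))
c4=pickle.load(open('w4.pkl','rb'));i4=cv2.imread('pics/w4.png')
rows=[]
for k,uv in enumerate([(265,35),(264,101),(263,170),(262,228)]):
    q=proj(c,plane(c4,uv,.046));print(uv,q)
    row=[]
    for i,p in((i4,uv),(im,q)):
        p=np.round(p).astype(int);P=cv2.copyMakeBorder(i,20,20,20,20,cv2.BORDER_CONSTANT)
        row.append(cv2.resize(P[p[1]:p[1]+40,p[0]:p[0]+40],(190,190),interpolation=cv2.INTER_NEAREST))
    rows.append(np.vstack(row))
cv2.imwrite('pics/c2.png',np.hstack(rows))
E
```

```text
time_s: 6.68
tool_pos: [0.5777, -0.2601, 0.2558]
tool_rot: [-179.9, -0.1, 90.2]
force: [-0.3, 0.2, -0.7]
grip_width: 0.0304
grasp_force: 25.0
(265, 35) [193.562    3.0964]
(264, 101) [195.4489  71.7535]
(263, 170) [197.4643 143.4064]
(262, 228) [198.9935 203.5371]
```

View pics/c2.png

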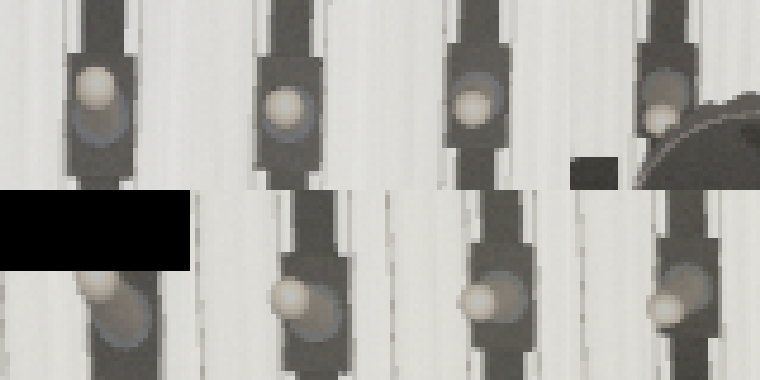

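Run:
```python
from meas import *
import pickle
c4=pickle.load(open('w4.pkl','rb'));c5=pickle.load(open('w5.pkl','rb'))
a=[(264.5,33),(263.5,102.8),(262.1,172.2),(260.7,232.3)]
b=[None,(195.8,74),(197.1,145.9),(198.3,208.8)]
for p,q in zip(a,b):
    print(plane(c4,p,.043)[:2], q and plane(c5,q,.043)[:2], q and tri([(c4,p),(c5,q)]))
print('base P1',plane(c4,(265.5,38.7),.018), 'base P2 w5',plane(c5,(200.1,76.6),.018))
```

```text
[ 0.4911 -0.074 ] None None
[ 0.4892 -0.1411] [ 0.4894 -0.1412] [ 0.4891 -0.141   0.0417]
[ 0.4866 -0.2144] [ 0.4865 -0.2144] [ 0.4866 -0.2144  0.0434]
[ 0.4839 -0.284 ] [ 0.4838 -0.2847] [ 0.4837 -0.2846  0.0422]
base P1 [ 0.4909 -0.0735  0.018 ] base P2 w5 [ 0.488  -0.1404  0.018 ]
```

```bash
python3 -m jog '[[0.0186,-0.0087,0.0136,0,0,0,0.02],[0.0186,-0.0087,0.0136,0,0,0,0.02],[0.0186,-0.0087,0.0136,0,0,0,0.02],[0.0186,-0.0087,0.0136,0,0,0,0.02],[0.0186,-0.0087,0.0136,0,0,0,0.02],[0.0186,-0.0087,0.0136,0,0,0,0.02],[0.0186,-0.0087,0.0136,0,0,0,0.02],[0.0186,-0.0087,0.0136,0,0,0,0.02],[0.0186,-0.0087,0.0136,0,0,0,0.02],[0.0186,-0.0087,0.0136,0,0,0,0.02],[0,0,0,0,0,0,0.02],[0,0,0,0,0,0,0.02]]'
python3 - <<'E'
from h import *
a=[]
for _ in range(4): env.read_camera('side');a.append(env.get_obs()['tool_pos'])
print(np.mean(a,0),np.std(a,0))
cv2.imwrite('pics/s1.png',env.read_camera('side')[200:320,100:340])
E
```

```text
time_s: 7.73
tool_pos: [0.4888, -0.0751, 0.1201]
tool_rot: [-179.9, -0.0, 90.2]
force: [0.5, -0.3, -0.2]
grip_width: 0.0306
grasp_force: 25.0
[ 0.4907 -0.0772  0.1212] [0.0004 0.0005 0.0002]
```

```bash
python3 -m jog '[[0.003,0,0.01,0,0,0,0.02],[0,0,0.015,0,0,0,0.02],[0,0,0.015,0,0,0,0.02],[0,0,0.015,0,0,0,0.02],[0,0,0.015,0,0,0,0.02],[0,0,0.008,0,0,0,0.02],[0,0,0.005,0,0,0,0.02],[0,0,0.003,0,0,0,0.02],[0,0,0.002,0,0,0,0.02],[0,0,0,0,0,0,0.02],[0,0,0,0,0,0,0.02]]'
```

```text
time_s: 8.9
tool_pos: [0.491, -0.0736, 0.0328]
tool_rot: [179.9, 0.0, 90.0]
force: [-0.2, -0.9, -0.3]
grip_width: 0.0302
grasp_force: 25.0
```

```bash
python3 -m jog '[[0,0,0.001,0,0,0,0.02],[0,0,0,0,0,0,0.02],[0,0,0,0,0,0,0.05],[0,0,0,0,0,0,0.05],[0,0,0,0,0,0,0.05],[0,0,0,0,0,0,0.05],[0,0,-0.01,0,0,0,0.05],[0,0,-0.03,0,0,0,0.06],[0,0,-0.04,0,0,0,0.065],[0,0,-0.03,0,0,0,0.07],[0,0,0,0,0,0,0.07]]'
python3 - <<'E'
from h import *
a=cv2.resize(env.read_camera('side')[200:310,100:340],(720,330),interpolation=cv2.INTER_CUBIC)
b=cv2.resize(env.read_camera('scene')[120:220,255:400],(380,262),interpolation=cv2.INTER_CUBIC)
r=np.zeros((592,720,3),np.uint8);r[:330]=a;r[330:,:380]=b
cv2.imwrite('pics/p1.png',r)
E
```

```text
time_s: 9.82
tool_pos: [0.495, -0.074, 0.1489]
tool_rot: [179.3, 0.1, 90.0]
force: [1.0, -0.1, -0.5]
grip_width: 0.0669
grasp_force: 0.0
```

View pics/p1.png

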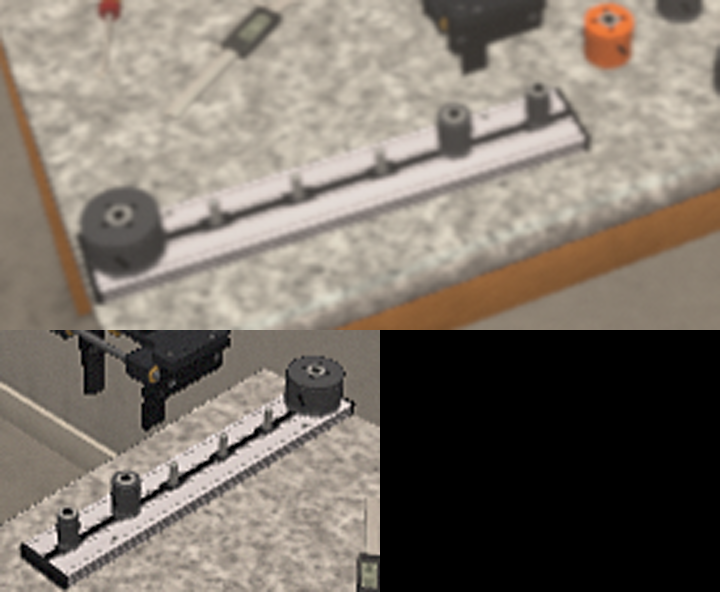

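p1 shows the 30 mm saw seated over peg_1, next to the 22 mm saw. Next is the 38 at (0.511, 0.191).

```bash
python3 -m jog '[[0.0165,0.002,0,0,0,0,0.07],[0.031,0.002,0,0,0,0,0.07],[0.031,0.002,0,0,0,0,0.07],[0.031,0.002,0,0,0,0,0.07],[0.031,0.002,0,0,0,0,0.07],[0.031,0.002,0,0,0,0,0.07],[0.031,0.002,0,0,0,0,0.07],[0.031,0.002,0.02,0,0,0,0.07],[0.02,0.002,0.02,0,0,0,0.07],[0.01,0.002,0.02,0,0,0,0.07],[0,0,0,0,0,0,0.07],[0,0,0,0,0,0,0.07]]'
cat > mp.py <<'E'
from h import *
a=[]
for _ in range(4): env.read_camera('side');a.append(env.get_obs()['tool_pos'])
print(np.mean(a,0))
E
python3 mp.py
```

```text
time_s: 10.92
tool_pos: [0.5084, 0.1893, 0.079]
tool_rot: [-179.7, 0.1, 90.1]
force: [1.1, -0.9, 1.0]
grip_width: 0.07
grasp_force: 0.0
[0.5107 0.1887 0.0816]
```

```bash
python3 -m jog '[[0.002,0,0.018,0,0,0,0.07],[0,0,0.018,0,0,0,0.07],[0,0,0.018,0,0,0,0.06],[0,0,0.014,0,0,0,0.06],[0,0,0,0,0,0,0.055],[0,0,0,0,0,0,0.03],[0,0,0,0,0,0,0.03],[0,0,0,0,0,0,0.03],[0,0,0,0,0,0,0.03],[0,0,0,0,0,0,0.03],[0,0,0,0,0,0,0.03],[0,0,0,0,0,0,0.03]]' 25; python3 mp.py
```

```text
time_s: 12.12
tool_pos: [0.5116, 0.1921, 0.0148]
tool_rot: [179.9, -0.0, 90.0]
force: [-0.8, -0.8, 7.3]
grip_width: 0.0386
grasp_force: 25.0
[0.5116 0.1921 0.0148]
```

```bash
python3 -m jog '[[0,0,-0.025,0,0,0,0.03],[0,0,-0.04,0,0,0,0.03],[0,0,-0.04,0,0,0,0.03],[-0.015,-0.0025,-0.02,0,0,0,0.03],[-0.03,-0.0025,0,0,0,0,0.03],[-0.03,-0.0025,0,0,0,0,0.03],[-0.03,-0.0025,0,0,0,0,0.03],[-0.03,-0.0025,0,0,0,0,0.03],[-0.03,-0.0025,0,0,0,0,0.03],[-0.03,-0.0025,0,0,0,0,0.03],[-0.03,-0.0025,0,0,0,0,0.03],[-0.03,-0.0025,0,0,0,0,0.03]]'; python3 -m jog '[[-0.03,0,0,0,0,0,0.03],[-0.03,0,0,0,0,0,0.03],[-0.018,0,0.01,0,0,0,0.03],[0,0,0.01,0,0,0,0.03],[0,0,0,0,0,0,0.03],[0,0,0,0,0,0,0.03]]'; python3 mp.py
```

```text
time_s: 13.32
tool_pos: [0.4875, -0.0644, 0.1384]
tool_rot: [180.0, 0.0, 90.0]
force: [0.8, -1.2, 0.3]
grip_width: 0.0385
grasp_force: 25.0
time_s: 13.82
tool_pos: [0.4873, -0.1398, 0.1176]
tool_rot: [-179.9, -0.1, 90.1]
force: [0.2, 1.3, -0.8]
grip_width: 0.0387
grasp_force: 25.0
[ 0.4883 -0.1396  0.1186]
```

```bash
python3 -m jog '[[-0.0015,0.001,0.015,0,0,0,0.03],[0,0,0.015,0,0,0,0.03],[0,0,0.015,0,0,0,0.03],[0,0,0.015,0,0,0,0.03],[0,0,0.015,0,0,0,0.03],[0,0,0.006,0,0,0,0.03],[0,0,0.003,0,0,0,0.03],[0,0,0.0015,0,0,0,0.03],[0,0,0,0,0,0,0.03],[0,0,0,0,0,0,0.03]]'; python3 mp.py
```

```text
time_s: 14.85
tool_pos: [0.4897, -0.1426, 0.0337]
tool_rot: [179.9, 0.0, 90.0]
force: [-0.0, -0.2, -0.1]
grip_width: 0.0388
grasp_force: 25.0
[ 0.4895 -0.1427  0.0335]
```

```bash
python3 -m jog '[[0,0,0.001,0,0,0,0.03],[0,0,0,0,0,0,0.03],[0,0,0,0,0,0,0.06],[0,0,0,0,0,0,0.06],[0,0,0,0,0,0,0.06],[0,0,0,0,0,0,0.06],[0,0,-0.01,0,0,0,0.06],[0,0,-0.03,0,0,0,0.075],[0,0,-0.04,0,0,0,0.075],[0,0,-0.03,0,0,0,0.075],[0,0,0,0,0,0,0.075],[0,0,0,0,0,0,0.075]]'; python3 mp.py
python3 - <<'E'
from h import *
a=cv2.resize(env.read_camera('side')[200:310,100:340],(720,330),interpolation=cv2.INTER_CUBIC)
cv2.imwrite('pics/p2.png',a)
E
```

```text
time_s: 16.05
tool_pos: [0.4906, -0.143, 0.1447]
tool_rot: [179.7, 0.1, 90.0]
force: [-1.7, -0.6, -0.1]
grip_width: 0.0741
grasp_force: 0.0
[ 0.4884 -0.1424  0.1414]
```

View pics/p2.png

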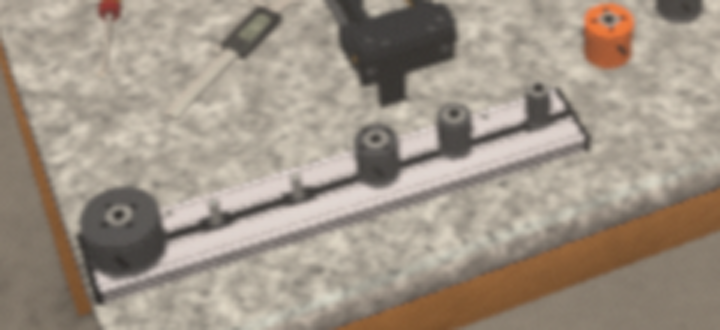

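p2 shows the 38 seated on peg_2. Next is the 46 at (0.399, 0.1965).

```bash
python3 -m jog '[[0.018,0,0,0,0,0,0.075],[0.03,0,0,0,0,0,0.075],[0.03,0,0,0,0,0,0.075],[0.03,0,0,0,0,0,0.075],[0.03,0,0,0,0,0,0.075],[0.03,-0.0128,0,0,0,0,0.075],[0.03,-0.0128,0,0,0,0,0.075],[0.03,-0.0128,0,0,0,0,0.075],[0.03,-0.0128,0,0,0,0,0.075],[0.03,-0.0128,0,0,0,0,0.075],[0.03,-0.0128,0,0,0,0,0.075],[0.021,-0.0128,0,0,0,0,0.075]]'; python3 -m jog '[[0,0,0.02,0,0,0,0.075],[0,0,0.02,0,0,0,0.075],[0,0,0.02,0,0,0,0.075],[0,0,0,0,0,0,0.075],[0,0,0,0,0,0,0.075]]'; python3 mp.py
```

```text
time_s: 17.3
tool_pos: [0.3976, 0.199, 0.1409]
tool_rot: [-179.9, -0.0, 90.1]
force: [0.4, -0.6, -0.4]
grip_width: 0.0748
grasp_force: 0.0
time_s: 17.72
tool_pos: [0.398, 0.1958, 0.0805]
tool_rot: [-179.8, 0.1, 90.0]
force: [0.1, 0.4, -0.8]
grip_width: 0.0751
grasp_force: 0.0
[0.3998 0.1966 0.0824]
```

```bash
python3 -m jog '[[0,0,0.018,0,0,0,0.075],[0,0,0.018,0,0,0,0.075],[0,0,0.018,0,0,0,0.07],[0,0,0.014,0,0,0,0.07],[0,0,0,0,0,0,0.065],[0,0,0,0,0,0,0.04],[0,0,0,0,0,0,0.038],[0,0,0,0,0,0,0.038],[0,0,0,0,0,0,0.038],[0,0,0,0,0,0,0.038],[0,0,0,0,0,0,0.038],[0,0,0,0,0,0,0.038]]' 25; python3 mp.py
```

```text
time_s: 18.92
tool_pos: [0.4001, 0.1968, 0.0149]
tool_rot: [179.9, -0.0, 90.0]
force: [-1.4, -0.6, 6.4]
grip_width: 0.0458
grasp_force: 25.0
[0.4001 0.1968 0.0149]
```

```bash
python3 -m jog '[[0,0,-0.025,0,0,0,0.038],[0,0,-0.04,0,0,0,0.038],[0,0,-0.04,0,0,0,0.038],[-0.015,0.0173,-0.02,0,0,0,0.038],[-0.035,0.0173,0,0,0,0,0.038],[-0.035,0.0173,0,0,0,0,0.038],[-0.035,0.0173,0,0,0,0,0.038],[-0.035,0.0173,0,0,0,0,0.038],[-0.035,0,0,0,0,0,0.038],[-0.035,0,0,0,0,0,0.038],[-0.035,0,0,0,0,0,0.038],[-0.035,0,0,0,0,0,0.038]]'; python3 -m jog '[[-0.035,0,0,0,0,0,0.038],[-0.035,0,0,0,0,0,0.038],[-0.03,0,0,0,0,0,0.038],[-0.016,0,0.01,0,0,0,0.038],[0,0,0.01,0,0,0,0.038],[0,0,0,0,0,0,0.038],[0,0,0,0,0,0,0.038]]'; python3 mp.py
```

```text
time_s: 20.12
tool_pos: [0.4854, -0.1003, 0.1387]
tool_rot: [180.0, 0.0, 90.0]
force: [0.1, 0.0, -1.9]
grip_width: 0.0457
grasp_force: 25.0
time_s: 20.7
tool_pos: [0.4853, -0.213, 0.1179]
tool_rot: [-179.9, -0.1, 90.1]
force: [0.8, -0.5, -0.3]
grip_width: 0.0459
grasp_force: 25.0
[ 0.4863 -0.213   0.119 ]
```

```bash
python3 -m jog '[[0,0,0.015,0,0,0,0.038],[0,0,0.015,0,0,0,0.038],[0,0,0.015,0,0,0,0.038],[0,0,0.015,0,0,0,0.038],[0,0,0.015,0,0,0,0.038],[0,0,0.006,0,0,0,0.038],[0,0,0.003,0,0,0,0.038],[0,0,0.0015,0,0,0,0.038],[0,0,0,0,0,0,0.038],[0,0,0,0,0,0,0.038]]'; python3 mp.py
```

```text
time_s: 21.73
tool_pos: [0.4866, -0.2147, 0.0342]
tool_rot: [179.9, 0.0, 90.0]
force: [-0.0, -0.9, -1.1]
grip_width: 0.0458
grasp_force: 25.0
[ 0.4864 -0.2148  0.0341]
```

```bash
python3 -m jog '[[0,0,0.0015,0,0,0,0.038],[0,0,0,0,0,0,0.038],[0,0,0,0,0,0,0.07],[0,0,0,0,0,0,0.07],[0,0,0,0,0,0,0.07],[0,0,0,0,0,0,0.07],[0,0,-0.01,0,0,0,0.07],[0,0,-0.03,0,0,0,0.08],[0,0,-0.04,0,0,0,0.08],[0,0,-0.03,0,0,0,0.08],[0,0,0,0,0,0,0.08],[0,0,0,0,0,0,0.08]]'; python3 mp.py
python3 - <<'E'
from h import *
a=cv2.resize(env.read_camera('side')[200:310,100:340],(720,330),interpolation=cv2.INTER_CUBIC)
cv2.imwrite('pics/p3.png',a)
E
```

```text
time_s: 22.93
tool_pos: [0.4875, -0.2152, 0.1448]
tool_rot: [179.7, 0.1, 90.0]
force: [-0.4, -1.0, 0.5]
grip_width: 0.0797
grasp_force: 0.0
[ 0.4853 -0.2144  0.1414]
```

View pics/p3.png

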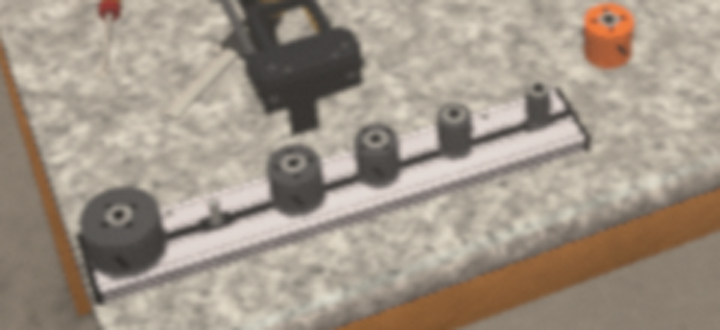

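p3 shows the 46 seated on peg_3. Last is the 54. I check the mug's clearance while I move.

```bash
python3 -m jog '[[0.02,0,0,0,0,0,0.087],[0.035,0,0,0,0,0,0.087],[0.035,0,0,0,0,0,0.087],[0.035,0,0,0,0,0,0.087],[0.035,0,0,0,0,0,0.087],[0.035,0,0,0,0,0,0.087],[0.035,0,0,0,0,0,0.087],[0.035,0,0,0,0,0,0.087],[0.035,-0.0139,0,0,0,0,0.087],[0.035,-0.0139,0,0,0,0,0.087],[0.035,-0.0139,0,0,0,0,0.087],[0.035,-0.0139,0,0,0,0,0.087]]'; python3 -m jog '[[0.035,-0.0139,0,0,0,0,0.087],[0.035,-0.0139,0,0,0,0,0.087],[0.025,-0.0139,0,0,0,0,0.087],[0.01,0,0,0,0,0,0.087],[0,0,0.02,0,0,0,0.087],[0,0,0.02,0,0,0,0.087],[0,0,0.02,0,0,0,0.087],[0,0,0,0,0,0,0.087],[0,0,0,0,0,0,0.087]]'; python3 mp.py
python3 - <<'E'
from h import *
c=env.get_calibration('side')
for uv in [(369,126),(345,132),(383,130)]:print(plane(c,uv,.09))
E
```

```text
time_s: 24.18
tool_pos: [0.4287, 0.1917, 0.1408]
tool_rot: [-179.9, 0.0, 90.0]
force: [0.7, 0.1, 0.4]
grip_width: 0.0867
grasp_force: 0.0
time_s: 24.93
tool_pos: [0.3876, 0.2943, 0.0804]
tool_rot: [-179.8, 0.1, 90.0]
force: [0.3, 0.9, -0.1]
grip_width: 0.0869
grasp_force: 0.0
[0.3891 0.2956 0.0825]
[0.2307 0.4313 0.09  ]
[0.227  0.3479 0.09  ]
[0.2673 0.4585 0.09  ]
```

The mug is well clear. Descend and grip.

```bash
python3 -m jog '[[0,0,0.018,0,0,0,0.087],[0,0,0.018,0,0,0,0.087],[0,0,0.018,0,0,0,0.087],[0,0,0.014,0,0,0,0.087],[0,0,0,0,0,0,0.07],[0,0,0,0,0,0,0.05],[0,0,0,0,0,0,0.046],[0,0,0,0,0,0,0.046],[0,0,0,0,0,0,0.046],[0,0,0,0,0,0,0.046],[0,0,0,0,0,0,0.046],[0,0,0,0,0,0,0.046]]' 30; python3 mp.py
```

```text
time_s: 26.13
tool_pos: [0.3888, 0.2958, 0.0146]
tool_rot: [180.0, -0.0, 90.0]
force: [-1.4, -1.2, 5.8]
grip_width: 0.054
grasp_force: 30.1
[0.3888 0.2958 0.0146]
```

```bash
python3 -m jog '[[0,0,-0.025,0,0,0,0.046],[0,0,-0.04,0,0,0,0.046],[0,0,-0.04,0,0,0,0.046],[-0.015,0.019,-0.02,0,0,0,0.046],[-0.035,0.019,0,0,0,0,0.046],[-0.035,0.019,0,0,0,0,0.046],[-0.035,0.019,0,0,0,0,0.046],[-0.035,0.019,0,0,0,0,0.046],[-0.035,0,0,0,0,0,0.046],[-0.035,0,0,0,0,0,0.046],[-0.035,0,0,0,0,0,0.046],[-0.035,0,0,0,0,0,0.046]]'; python3 -m jog '[[-0.035,0,0,0,0,0,0.046],[-0.035,0,0,0,0,0,0.046],[-0.035,0,0,0,0,0,0.046],[-0.035,0,0,0,0,0,0.046],[-0.035,0,0,0,0,0,0.046],[-0.035,0,0,0,0,0,0.046],[-0.035,0,0,0,0,0,0.046],[-0.03,0,0,0,0,0,0.046],[-0.01,0,0.01,0,0,0,0.046],[0,0,0.01,0,0,0,0.046],[0,0,0,0,0,0,0.046],[0,0,0,0,0,0,0.046]]'; python3 mp.py
```

```text
time_s: 27.33
tool_pos: [0.483, -0.0014, 0.1383]
tool_rot: [-180.0, 0.0, 90.0]
force: [1.6, -0.5, -1.7]
grip_width: 0.0544
grasp_force: 30.0
time_s: 28.33
tool_pos: [0.483, -0.2822, 0.1173]
tool_rot: [-179.9, -0.1, 90.1]
force: [0.4, 0.8, -1.4]
grip_width: 0.054
grasp_force: 30.0
[ 0.4841 -0.2828  0.1188]
```

```bash
python3 -m jog '[[0,0,0.015,0,0,0,0.046],[0,0,0.015,0,0,0,0.046],[0,0,0.015,0,0,0,0.046],[0,0,0.015,0,0,0,0.046],[0,0,0.015,0,0,0,0.046],[0,0,0.006,0,0,0,0.046],[0,0,0.003,0,0,0,0.046],[0,0,0.0015,0,0,0,0.046],[0,0,0,0,0,0,0.046],[0,0,0,0,0,0,0.046]]'; python3 mp.py
```

```text
time_s: 29.37
tool_pos: [0.4843, -0.2849, 0.0343]
tool_rot: [179.9, 0.0, 90.0]
force: [0.8, -0.1, -1.7]
grip_width: 0.0543
grasp_force: 30.0
[ 0.4841 -0.2848  0.0341]
```

```bash
python3 -m jog '[[0,0,0.0015,0,0,0,0.046],[0,0,0,0,0,0,0.046],[0,0,0,0,0,0,0.08],[0,0,0,0,0,0,0.08],[0,0,0,0,0,0,0.08],[0,0,0,0,0,0,0.08],[0,0,-0.01,0,0,0,0.08],[0,0,-0.03,0,0,0,0.08],[0,0,-0.04,0,0,0,0.08],[0,0,-0.04,0,0,0,0.08],[0,0,-0.04,0,0,0,0.08],[0,0,-0.04,0,0,0,0.08]]'; python3 -m jog '[[0,0.01,0,0,0,0,0.08],[0,0,0,0,0,0,0.08],[0,0,0,0,0,0,0.08]]'
python3 - <<'E'
from meas import *
P=[(.4911,-.0738),(.489,-.141),(.4866,-.2144),(.4838,-.2845)]
I={n:env.read_camera(n) for n in('side','scene')}
for p in P:
    ob=[]
    for n in I:
        c=env.get_calibration(n);b=ringc(I[n],proj(c,[*p,.06]),14)
        print(n,proj(c,[*p,.06]),None if b is None else b[1])
        if b is not None: ob.append((c,b[1]))
    if len(ob)==2: print(' top',tri(ob))
a=cv2.resize(I['side'][200:310,100:340],(720,330),interpolation=cv2.INTER_CUBIC)
b=cv2.resize(I['scene'][120:220,255:400],(380,262),interpolation=cv2.INTER_CUBIC)
r=np.zeros((592,720,3),np.uint8);r[:330]=a;r[330:,:380]=b
cv2.imwrite('pics/p4.png',r)
E
```

```text
time_s: 30.57
tool_pos: [0.4831, -0.2845, 0.2346]
tool_rot: [180.0, 0.0, 90.0]
force: [0.6, -0.5, -1.0]
grip_width: 0.0799
grasp_force: 0.0
time_s: 30.82
tool_pos: [0.4935, -0.2843, 0.232]
tool_rot: [180.0, 0.0, 90.0]
force: [0.1, -0.3, -0.2]
grip_width: 0.0801
grasp_force: 0.0
side [252.5704 237.3503] None
scene [302.1011 176.7039] [294. 175.]
side [227.4743 245.0221] None
scene [320.5183 166.141 ] None
side [199.2201 253.626 ] None
scene [339.6498 155.2012] None
side [171.3313 261.9569] None
scene [357.1436 145.3504] None
```

View pics/p4.png

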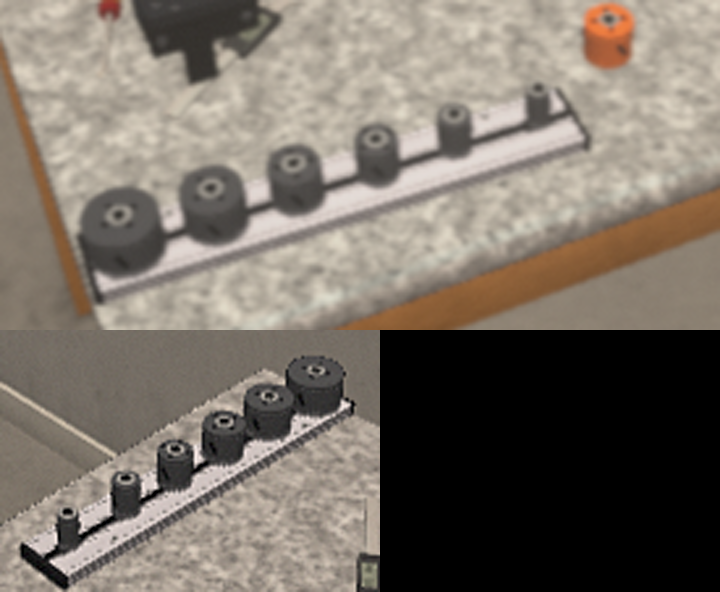

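p4 shows all six saws upright and in size order. The ring tops in the side view, at (251,238) and (170,262), sit within about 1.5 px of where seated tops (z = 60 mm) should project. The gripper is clear, so I hand in.

```bash
python3 -c "
from cell import env
print(env.sign_off())"
```

```text
the job is handed in; nothing more can be done
None
```

The four loose saws (30, 38, 46 and 54 mm) are on pegs 1 to 4 in size order between the 22 and 64 mm saws, all upright and released in the last pictures, and the job is handed in at about 31 s (`sign_off` returned no verdict).

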